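# Switch off a donated hotplate with a pull-to-turn safety knob

### The job

The donated hotplate on the pricing bench is still set to heat. Pull its black safety knob straight up to unlock it, turn it clockwise to off, and push it back down until it is fully home in the off notch, then let go. The dial ring has slipped, so the real notch comes some way past the red mark: feel for it lightly, never force the knob, and leave the other goods standing where they are.

Things in the scene. Friction and masses are not known exactly. Their poses are not given: they have to be found in the camera images.
- dial_centre (a point): Point on the white hotplate's flat top panel, 75 mm above the table, on the knob's vertical axis. z up, x away from the hotplate's front edge. How the knob's module is turned in the panel varies. The hotplate is fixed to the table, 310 mm deep (x), 250 mm wide; its black 160 mm heating disc, 10 mm high, is centred 145 mm behind this point.
- knob_grip (a point): Centre of the black knob's grip, on its axis, 33 mm above dial_centre when home. Grip: upright bar 40 mm long (own x, to the end with the white pointer line), 14 mm thick (own y), top 9 mm above this point. The 46 mm round skirt's top is 23 mm below it. It lifts 14 mm to an end stop and stays at any height and angle it is left (1.5 N to slide, 0.03 N m to turn).
- off_mark (a point): Red off mark on top of the grey 80 mm dial ring around the knob, 32 mm from its axis; x points outwards from the axis, z up. Orange dots anticlockwise (from above) of it show the heating range. The ring has slipped: the pointer bearing at which the knob drops into the true off notch lies 7 to 33 degrees clockwise of the mark, differently each time; the notch has about 3 degrees of play each way.
- pointer (a point): End of the white pointer line on the knob, at the height of knob_grip and 20 mm from it along the bar; axes as knob_grip.
- knob: The whole knob; origin on its axis, under the skirt; x to the pointer. It starts home, 22 to 80 degrees anticlockwise of the mark, and must be raised 9 mm or more to turn past the mark. From the mark to 35 degrees clockwise of it, but off the notch, a pushed knob stops about 8 mm short of home: its hidden pin (knob_c2) is on a hard crest. Over 25 N on this pin, by pressing or twisting, damages it.
- mug_mid (a point): Blue mug, 80 mm wide, 95 mm high, a bystander left of the hotplate; the point is at its centre, half-way up; z is up.
- candlestick_mid (a point): Turned wooden candlestick, foot 80 mm wide, 150 mm high, a bystander right of the hotplate; the point is half-way up; z is up.
- bowl_mid (a point): White bowl, 110 mm wide, 55 mm high, a bystander right of the hotplate; the point is half-way up; z is up.

How it is judged (in metres and radians):
On the way, in this order (a step that is already met when the one before it is completed fails the run):
1. the knob is pulled up at least 8.5 mm, clear of its stops (z of knob_grip in the frame of dial_centre above 0.0415 m), for 0.1 s.
2. the knob, still pulled up, is turned clockwise to the off mark or past it (z of knob_grip in the frame of dial_centre above 0.0395 m and y of pointer in the frame of off_mark below 0.003 m), for 0.1 s.
At the end, for the whole second after the job is handed in: The knob rests fully home (within 1.5 mm of its lowest position) in the off notch, its pointer clockwise of the red mark, at rest and released (z of knob_grip in the frame of dial_centre below 0.0345 m and y of pointer in the frame of off_mark below 0 m and linear speed of knob below 0.01 m/s and angular speed of knob below 0.05 rad/s); the robot touches nothing.
It fails at once if the knob is forced: its hidden pin is pressed or twisted against its stops with more than 25 N (contact force between knob_c2 and anything else above 25 N).
It fails at once if the mug is pushed more than 25 mm or tipped over (distance of mug_mid from where it was at the start of the episode above 0.025 m or angle between mug_mid's own z axis and vertical above 0.35 rad).
It fails at once if the candlestick is pushed more than 25 mm or tipped over (distance of candlestick_mid from where it was at the start of the episode above 0.025 m or angle between candlestick_mid's own z axis and vertical above 0.35 rad).
It fails at once if the bowl is pushed more than 25 mm or tipped over (distance of bowl_mid from where it was at the start of the episode above 0.025 m or angle between bowl_mid's own z axis and vertical above 0.35 rad).
It also fails if it takes over 54 s, if anything falls off the work surface, if the arm or the gripper's body presses on something with over 40 N, if the wrist force passes 120 N, or if a joint passes its speed limit or range.

### The arm

A 7-joint arm with a two-finger parallel gripper is mounted at the origin on the work surface. World frame = base frame: x ahead of the robot, y to its left, z up, the work surface at z = 0. Lengths are in m, angles in degrees, forces in N, time in s.
With the tool pointing down it reaches from about 0.425 to 0.875 m from the base axis. Payload 4.7 kg.
Tool frame: the origin (TCP) lies at the very end of the fingers, on their centre line; the grasp point (between the pads) lies env.tcp_to_grasp behind it (env.tcp_to_grasp is the distance from the TCP to the grasp point, in m); z points along the fingers, x is the direction in which the jaws open and shut, and the axes are right-handed (so a half turn about z gives the same grasp; the last joint's range is limited). The gripper opens to 87 mm and grips with 3 to 60 N. Pads are 19 mm wide; open, the fingers measure 117 mm over their backs; the gripper's body (75 mm by 190 mm) begins 51 mm behind the grasp point.
Start: joints at [-75.739, 18.392, -4.016, 83.108, 1.295, 78.541, -3.26], TCP at [0.151, 0.632, 0.223] pointing down, gripper open.
Joint ranges: [-163.93, 163.93], [-17.29, 119.83], [-79.2, 71.16], [3.27, 140.29], [-89.18, 269.18], [5.43, 117.66], [-154.24, 154.24]. Speed limits (degrees/s): [147.25, 147.25, 180, 180, 180, 180, 180].

### API

Orientations are given as [roll, pitch, yaw] about the fixed x, y, z axes, in that order (R = Rz(yaw) Ry(pitch) Rx(roll)).
In Python, from cell import env gives the robot as it stands. The module is installed in compiled form; this text tells all that it offers.
- The arm moves only by the tool send_rows, never from a script. Its argument "steps" is a list of rows, each a list of 3 entries, a list of its own where there are three numbers: the shift along the tool's x, y, z in m, then the turn, a rotation vector about the tool's x, y, z in rad, then the finger opening in m, from 0 to 0.087. A call has exactly 5 rows; each row is the pose to reach, as a shift and turn from the pose commanded when the call began, along the tool's axes at that moment; what a row does not reach only later rows make up. A row lasts 1/12 s, in which the tool goes at most 41.7 mm and 7.16 degrees, less where a joint would pass 70% of its speed; a pose out of reach is approached as far as the arm can. A call with a gripper value outside its range is refused whole. The fingers move at their own pace and stop on an object; "grip_force" is the grip in N (left out, the last holds). Time passes only in rows, so rows that repeat a pose let the fingers close, or fill a call up. It gives the time, the measured TCP pose, the force and the opening at its end, in the units of the state.
- env.get_obs(): the state, without advancing time (a new reading comes with each control period).
- env.read_camera(name): name is "scene" or "top"; returns a dict with "pixels" (420x560x3 uint8, red, green, blue), "fx", "fy", "cx", "cy" (pixels), "position" and "rotation" of the camera in the world. Camera axes: x right, y up, looking along -z (the intrinsics and any distortion apply to the point x, -y, -z); pixel columns grow to the right and rows downward; lengths in m; the calibration is good to about 2 mm. A picture is of the moment at which its call begins. There is no depth.
- env.sign_off(): hands the job in, once; it reports no verdict.
The state is a dict: "time_s": time; "qpos": joint angles; "joint_velocities": joint speeds; "effort": joint torques, N m; "tool_pos": TCP position; "tool_rot": TCP orientation; "force": force on the tool from outside, world axes, zero at the start; "wrist_torque": the same for the moment, N m; "grip_width": finger opening in m.
Only numpy, scipy, OpenCV 4.12 (cv2) and the standard library are available. Lean on these libraries where they do the work, as an engineer would, in place of code of your own. Each camera call takes 0.05 s, during which the arm holds its last target.

## Working session

There is one attempt and no reset: what is moved stays moved. The work goes in short steps, Python scripts to look and compute and a tool call to move; the robot and the scene stay as the last step left them, time stands still between calls to the robot, and variables do not carry over. Pictures are saved under pics/ and viewed, and the job is handed in when it is done.

Besides the shell and the picture viewer there is one more tool, called after ">>>" as name(argument=value, ...) on one line, values as JSON. send_rows: Moves the arm, as the interface text tells. Its arguments: {"type":"object","properties":{"steps":{"type":"array"},"grip_force":{"type":"number"}},"required":["steps"]}

```bash
mkdir -p pics
python3 - <<'E'
from cell import env
import cv2,json
for n in("scene","top"):
    c=env.read_camera(n); cv2.imwrite(f"pics/{n}0.png",c["pixels"][:,:,::-1])
    print(n,{k:(v.tolist() if hasattr(v,'tolist') else v) for k,v in c.items() if k!="pixels"})
print(env.get_obs(), env.tcp_to_grasp)
E
```

```text
scene {'fx': 410.7381552393253, 'fy': 410.7381552393253, 'cx': 285.1594888487093, 'cy': 207.4284841018924, 'position': [0.9941610960245731, 0.18480519443086102, 0.666622969026868], 'rotation': [39.20652739502773, 1.0791084755952431, 108.15919618653268]}
top {'fx': 464.84215514524465, 'fy': 464.84215514524465, 'cx': 283.8933652113867, 'cy': 210.57237018657247, 'position': [0.4348557942027112, 0.040294154559750044, 1.160014726570179], 'rotation': [5.831942623498779, 0.030998837794209096, -91.62545096325945]}
{'time_s': 0.1, 'qpos': array([-75.73871794,  18.43655792,  -4.01620054,  83.16699116,
         1.29527203,  78.5384353 ,  -3.2609742 ]), 'joint_velocities': array([ 0.05362162, -0.19733527,  0.0103567 , -0.13271928, -0.07125282,
       -0.07523426,  0.08614104]), 'effort': array([-1.81346854e-04, -4.92570376e+01, -4.05796096e-01, -3.13401461e+01,
       -6.43779687e-02,  3.95997043e-02,  8.34085176e-05]), 'tool_pos': array([0.15115708, 0.63169338, 0.22155923]), 'tool_rot': array([1.79994693e+02, 9.67394142e-02, 7.65480027e+01]), 'force': array([0.17267754, 0.09097408, 0.37728765]), 'wrist_torque': array([-0.00277558, -0.00180165,  0.02221411]), 'grip_width': 0.08687957172561363} 0.0187
```

View pics/scene0.png

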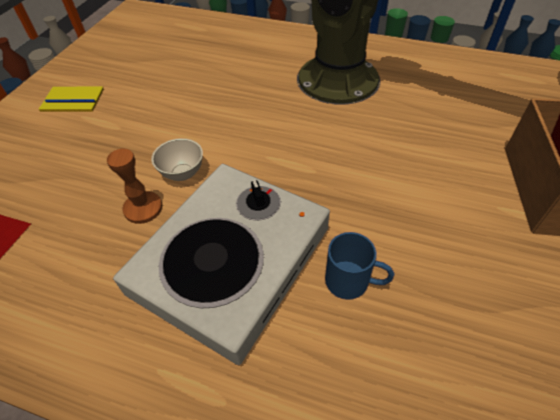

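View pics/top0.png

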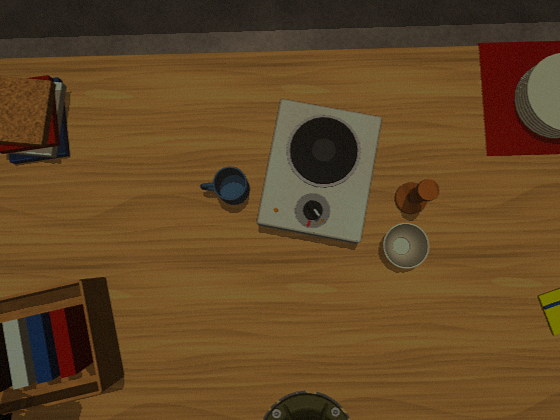

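Scene: knob at about (258,198) and mug at (350,265). Top: knob (313,211), red mark near (308,223), hotplate corners about (281,100), (381,117), (360,241) and (259,226). The arm is out of view. I'll enlarge these next.

Run:
```python
import cv2
a=cv2.imread("pics/top0.png")[180:240,273:353]; b=cv2.imread("pics/scene0.png")[170:230,220:300]
cv2.imwrite("pics/topc.png",cv2.resize(a,None,fx=10,fy=10,interpolation=cv2.INTER_CUBIC))
cv2.imwrite("pics/scenec.png",cv2.resize(b,None,fx=10,fy=10,interpolation=cv2.INTER_CUBIC))
```

```text
(no output)
```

View pics/topc.png

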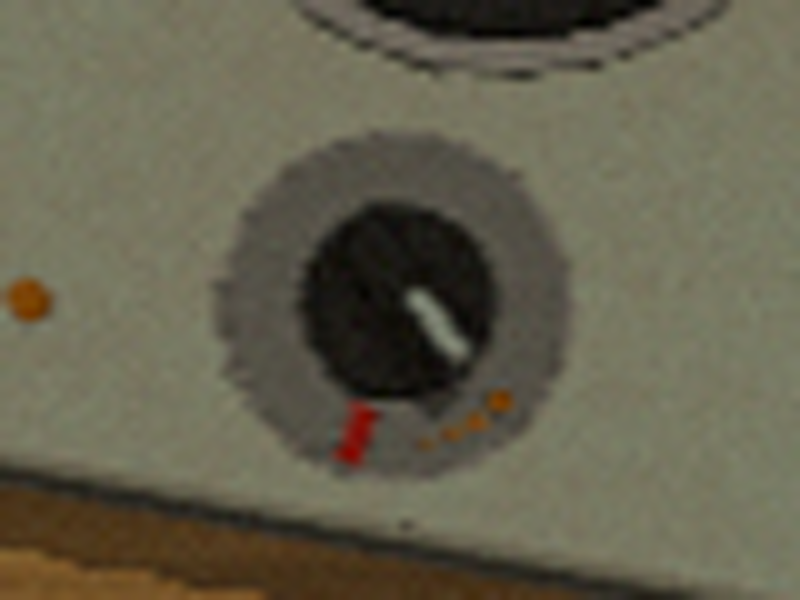

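View pics/scenec.png

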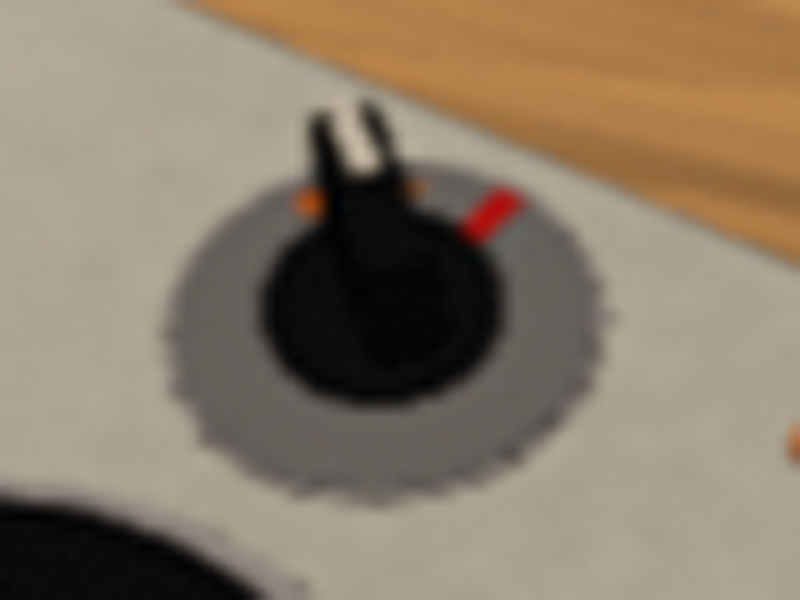

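```bash
cat > h.py <<'E'
import numpy as np
from scipy.spatial.transform import Rotation as R
CAM={"scene":dict(f=410.7381552,c=(285.15949,207.42848),p=[0.9941610960,0.1848051944,0.666622969],r=[39.206527395,1.0791084756,108.159196187]),
"top":dict(f=464.842155,c=(283.893365,210.57237),p=[0.4348557942,0.04029415456,1.16001472657],r=[5.8319426235,0.0309988378,-91.62545096])}
def ray(n,u,v,z):
    c=CAM[n];d=np.array([(u-c['c'][0])/c['f'],-(v-c['c'][1])/c['f'],-1]);d=R.from_euler('xyz',c['r'],degrees=True).as_matrix()@d
    p=np.array(c['p']);return p+d*(z-p[2])/d[2]
def proj(n,P):
    c=CAM[n];q=R.from_euler('xyz',c['r'],degrees=True).as_matrix().T@(np.array(P)-c['p'])
    return c['c'][0]+c['f']*q[0]/-q[2], c['c'][1]-c['f']*q[1]/-q[2]
E
python3 - <<'E'
from h import *
T=lambda u,v,z:ray("top",273+u/10-.45,180+v/10-.45,z)
S=lambda u,v,z:ray("scene",220+u/10-.45,170+v/10-.45,z)
b=lambda a,c:np.degrees(np.arctan2(*(c-a)[:2][::-1]))
z=.078
print("ring",T(392,304,z),S(385,332,z))
print("ring diam",T(215,304,z)-T(570,304,z),S(167,325,z)-S(603,325,z))
print("skirt",T(398,301,.085),S(382,310,.085))
print("mark", T(348,465,z),T(365,405,z),b(T(365,405,z),T(348,465,z)),'S',S(512,197,z),S(475,237,z),b(S(475,237,z),S(512,197,z)))
zt=.117
print("ptr",T(415,295,zt),T(465,357,zt),b(T(415,295,zt),T(465,357,zt)),'S',S(365,170,zt),S(347,103,zt),b(S(365,170,zt),S(347,103,zt)))
for n,uv in(("c1",(281,100)),("c2",(381,117)),("c3",(360,241)),("c4",(259,226))): print(n,ray("top",*uv,.075))
print("mug",ray("top",232,182,.09),"bowl",ray("top",406,246,.05), "cstick top",ray("top",429,190,.15))
E
```

```text
ring [ 0.5449552 -0.0274569  0.078    ] [ 0.54560474 -0.02735315  0.078     ]
ring diam [0.00236097 0.0830358  0.        ] [ 0.02426747 -0.07812884  0.        ]
skirt [ 0.54490412 -0.02843718  0.085     ] [ 0.54611612 -0.02723309  0.085     ]
mark [ 0.50752573 -0.01590104  0.078     ] [ 0.52143976 -0.02033866  0.078     ] 162.31089204815854 S [ 0.50667713 -0.01588846  0.078     ] [ 0.51839357 -0.01923482  0.078     ] 164.0600374984593
ptr [ 0.54287952 -0.03027211  0.117     ] [ 0.52852121 -0.04104152  0.117     ] -143.12835498371447 S [ 0.54067309 -0.03014385  0.117     ] [ 0.52617497 -0.03915447  0.117     ] -148.13893424211668
c1 [0.81302168 0.03711075 0.075     ]
c2 [ 0.76424746 -0.2011568   0.075     ]
c3 [ 0.46935765 -0.13753654  0.075     ]
c4 [0.51105552 0.09695424 0.075     ]
mug [0.6144071  0.15666704 0.09      ] bowl [ 0.45516384 -0.25059347  0.05      ] cstick top [ 0.57429083 -0.28155886  0.15      ]
```

```bash
cat >> h.py <<'E'
def plan(pos,yaw,tpos,tyaw,n=5):
    """rows (tool shift, tool turn) from commanded pos/yaw (tool down) to target"""
    M=R.from_euler('xyz',[180,0,yaw],degrees=True).as_matrix()
    d=M.T@(np.array(tpos)-pos); w=-np.radians(tyaw-yaw)
    for k in range(1,n+1):print([[round(x*k/n,4) for x in d],[0,0,round(w*k/n,4)]])
E
python3 - <<'E'
from h import *
print(proj("scene",[.15,.63,.22]),proj("top",[.15,.63,.22]))
for uv in((80,280),(107,278),(123,380),(100,392)):print(ray("top",*uv,.15))
a=np.array([.151,.632,.353]);t=np.array([.5453,-.0275,.22])
y=76.5
for k in range(4):
    c=a+(t-a)*np.array([1,1,1])*(k+1)/4; plan(a+(t-a)*k/4,y,c,y+12.1);y+=12.1;print(c,y)
E
```

```text
(np.float64(662.7658202684545), np.float64(76.96000175247266)) (np.float64(-14.52456380150943), np.float64(413.7317036901371))
[0.40035015 0.48073522 0.15      ]
[0.40296893 0.42269188 0.15      ]
[0.1890781  0.38681035 0.15      ]
[0.16599645 0.43495267 0.15      ]
[[np.float64(-0.0275), np.float64(0.0269), np.float64(0.0067)], [0, 0, np.float64(-0.0422)]]
[[np.float64(-0.0549), np.float64(0.0537), np.float64(0.0133)], [0, 0, np.float64(-0.0845)]]
[[np.float64(-0.0824), np.float64(0.0806), np.float64(0.02)], [0, 0, np.float64(-0.1267)]]
[[np.float64(-0.1098), np.float64(0.1075), np.float64(0.0266)], [0, 0, np.float64(-0.1689)]]
[[np.float64(-0.1373), np.float64(0.1343), np.float64(0.0333)], [0, 0, np.float64(-0.2112)]]
[0.249575 0.467125 0.31975 ] 88.6
[[np.float64(-0.0325), np.float64(0.0205), np.float64(0.0067)], [0, 0, np.float64(-0.0422)]]
[[np.float64(-0.065), np.float64(0.041), np.float64(0.0133)], [0, 0, np.float64(-0.0845)]]
[[np.float64(-0.0975), np.float64(0.0615), np.float64(0.02)], [0, 0, np.float64(-0.1267)]]
[[np.float64(-0.1299), np.float64(0.0821), np.float64(0.0266)
[... 487 characters left out ...]
, np.float64(0.0266)], [0, 0, np.float64(-0.1689)]]
[[np.float64(-0.1803), np.float64(0.0662), np.float64(0.0333)], [0, 0, np.float64(-0.2112)]]
[0.446725 0.137375 0.25325 ] 112.79999999999998
[[np.float64(-0.038), np.float64(0.0054), np.float64(0.0066)], [0, 0, np.float64(-0.0422)]]
[[np.float64(-0.0761), np.float64(0.0108), np.float64(0.0133)], [0, 0, np.float64(-0.0845)]]
[[np.float64(-0.1141), np.float64(0.0162), np.float64(0.0199)], [0, 0, np.float64(-0.1267)]]
[[np.float64(-0.1522), np.float64(0.0216), np.float64(0.0266)], [0, 0, np.float64(-0.1689)]]
[[np.float64(-0.1902), np.float64(0.027), np.float64(0.0332)], [0, 0, np.float64(-0.2112)]]
[ 0.5453 -0.0275  0.22  ] 124.89999999999998
```

>>> send_rows(steps=[[[0,0,-0.03],[0,0,0],0.087],[[0,0,-0.06],[0,0,0],0.087],[[0,0,-0.09],[0,0,0],0.087],[[0,0,-0.12],[0,0,0],0.087],[[0,0,-0.13],[0,0,0],0.087]], grip_force=8)

```text
time_s: 0.52
tool_pos: [0.1514, 0.6333, 0.3575]
tool_rot: [-180.0, -0.4, 76.5]
force: [0.0, 0.2, 1.1]
grip_width: 0.0873
```

>>> send_rows(steps=[[[-0.027,0.027,0],[0,0,-0.042],0.087],[[-0.055,0.054,0],[0,0,-0.084],0.087],[[-0.082,0.081,0],[0,0,-0.127],0.087],[[-0.11,0.107,0],[0,0,-0.169],0.087],[[-0.137,0.134,0],[0,0,-0.211],0.087]])

```text
time_s: 0.93
tool_pos: [0.2501, 0.4658, 0.3515]
tool_rot: [-180.0, 0.1, 88.8]
force: [0.9, 0.5, 0.7]
grip_width: 0.0869
```

>>> send_rows(steps=[[[-0.033,0.021,0],[0,0,-0.042],0.087],[[-0.065,0.041,0],[0,0,-0.084],0.087],[[-0.098,0.062,0],[0,0,-0.127],0.087],[[-0.13,0.082,0],[0,0,-0.169],0.087],[[-0.162,0.103,0],[0,0,-0.211],0.087]])

```text
time_s: 1.35
tool_pos: [0.3491, 0.3013, 0.3518]
tool_rot: [-180.0, 0.0, 100.9]
force: [1.0, 1.1, 0.4]
grip_width: 0.0872
```

>>> send_rows(steps=[[[-0.036,0.013,0.005],[0,0,-0.042],0.087],[[-0.072,0.027,0.01],[0,0,-0.084],0.087],[[-0.108,0.04,0.015],[0,0,-0.127],0.087],[[-0.144,0.053,0.02],[0,0,-0.169],0.087],[[-0.18,0.066,0.03],[0,0,-0.211],0.087]])

```text
time_s: 1.77
tool_pos: [0.4478, 0.137, 0.3224]
tool_rot: [179.9, -0.0, 112.9]
force: [0.4, -0.2, 0.5]
grip_width: 0.0871
```

>>> send_rows(steps=[[[-0.038,0.005,0.01],[0,0,-0.042],0.087],[[-0.076,0.011,0.025],[0,0,-0.084],0.087],[[-0.114,0.016,0.04],[0,0,-0.127],0.087],[[-0.152,0.022,0.055],[0,0,-0.169],0.087],[[-0.19,0.027,0.073],[0,0,-0.211],0.087]])

```text
time_s: 2.18
tool_pos: [0.546, -0.0271, 0.2491]
tool_rot: [179.9, 0.0, 125.0]
force: [0.7, 0.4, 0.0]
grip_width: 0.087
```

>>> send_rows(steps=[[[0,0,0.01],[0,0,0],0.087],[[0,0,0.03],[0,0,0],0.087],[[0,0,0.05],[0,0,0],0.087],[[0,0,0.06],[0,0,0],0.087],[[0,0,0.06],[0,0,0],0.087]])

```text
time_s: 2.6
tool_pos: [0.5432, -0.025, 0.1869]
tool_rot: [-179.7, -0.1, 124.9]
force: [-0.8, 0.8, -0.0]
grip_width: 0.0866
```

Run:
```python
from cell import env
import cv2
o=env.get_obs();print(o["tool_pos"],o["tool_rot"],o["qpos"],o["force"],o["wrist_torque"])
c=env.read_camera("scene")["pixels"][:,:,::-1]; cv2.imwrite("pics/s1.png",cv2.resize(c[100:250,180:380],None,fx=4,fy=4,interpolation=cv2.INTER_CUBIC))
```

```text
[ 0.54323127 -0.0250289   0.18687937] [-1.79715218e+02 -1.44757157e-01  1.24907213e+02] [-36.33721888   7.63580993  39.48815244 102.15131315  -5.02478228
  72.320355   129.36426616] [-0.83904778  0.77882266 -0.03938245] [0.02440115 0.06464932 0.02714968]
```

View pics/s1.png

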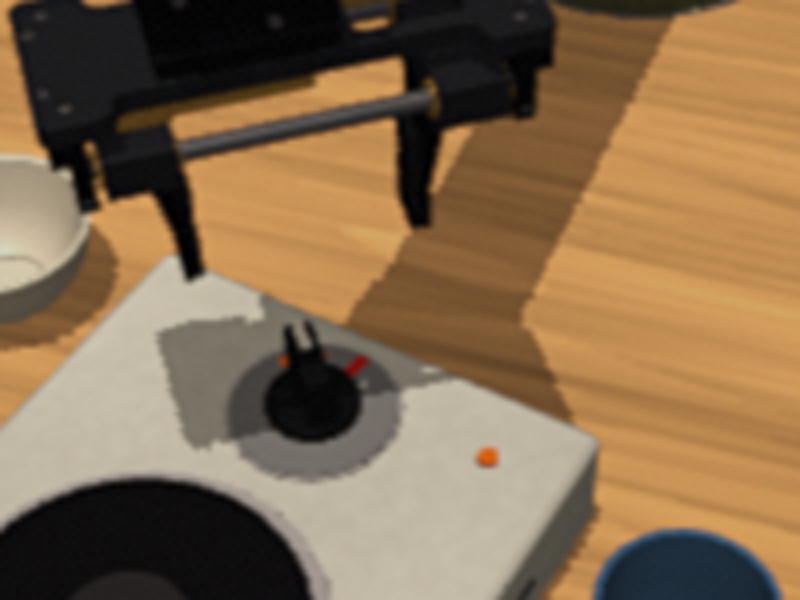

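The open gripper sits over the knob (crop 305,370), with the jaws across the bar. Bowl and mug are clear. Next I go down.

>>> send_rows(steps=[[[0,0,0.01],[0,0,0],0.087],[[0,0,0.025],[0,0,0],0.087],[[0,0,0.04],[0,0,0],0.087],[[0,0,0.05],[0,0,0],0.087],[[0,0,0.05],[0,0,0],0.087]])

```text
time_s: 3.07
tool_pos: [0.5443, -0.025, 0.1383]
tool_rot: [-179.9, -0.1, 124.9]
force: [-0.7, -0.2, 0.5]
grip_width: 0.087
```

>>> send_rows(steps=[[[0,0,0],[0,0,0],0.087],[[0,0,0],[0,0,0],0.087],[[0,0,0],[0,0,0],0.087],[[0,0,0],[0,0,0],0.087],[[0,0,0],[0,0,0],0.087]])

```text
time_s: 3.48
tool_pos: [0.5459, -0.0253, 0.1405]
tool_rot: [179.9, 0.0, 124.9]
force: [-0.1, -0.1, -0.7]
grip_width: 0.087
```

Run:
```python
from cell import env
import cv2
o=env.get_obs();print(o["tool_pos"],o["tool_rot"],o["qpos"],o["force"],o["wrist_torque"])
c=env.read_camera("scene")["pixels"][:,:,::-1]; cv2.imwrite("pics/s2.png",cv2.resize(c[150:250,200:320],None,fx=6,fy=6,interpolation=cv2.INTER_CUBIC))
```

```text
[ 0.54588094 -0.02531083  0.14050457] [1.79932786e+02 2.48313476e-02 1.24910511e+02] [-35.52473003  10.28473508  39.31966138 105.32607909  -7.09559153
  66.77451324 131.05377422] [-0.05783763 -0.09032769 -0.67160623] [0.03628107 0.04148578 0.03586883]
```

View pics/s2.png

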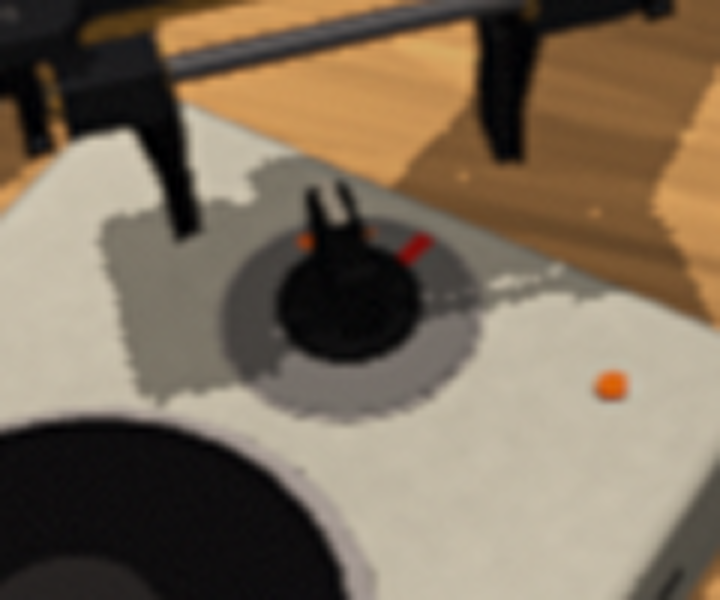

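Descending to grip height with a small lateral correction.

>>> send_rows(steps=[[[-0.0018,-0.0017,0.01],[0,0,0],0.087],[[-0.0018,-0.0017,0.025],[0,0,0],0.087],[[-0.0018,-0.0017,0.04],[0,0,0],0.087],[[-0.0018,-0.0017,0.048],[0,0,0],0.087],[[-0.0018,-0.0017,0.048],[0,0,0],0.087]])

```text
time_s: 3.95
tool_pos: [0.5432, -0.0279, 0.0895]
tool_rot: [-179.8, -0.1, 124.9]
force: [-1.6, -0.3, -0.5]
grip_width: 0.0872
```

>>> send_rows(steps=[[[0,0,0],[0,0,0],0.05],[[0,0,0],[0,0,0],0.05],[[0,0,0],[0,0,0],0.05],[[0,0,0],[0,0,0],0.03],[[0,0,0],[0,0,0],0.03]])

```text
time_s: 4.37
tool_pos: [0.5455, -0.0277, 0.0924]
tool_rot: [179.9, 0.0, 124.9]
force: [-1.1, 0.8, -0.7]
grip_width: 0.0617
```

Run:
```python
from cell import env
import cv2
o=env.get_obs();print(o["tool_pos"],o["tool_rot"],o["force"],o["wrist_torque"],o["grip_width"])
for n,(a,b,c,d) in dict(scene=(150,250,200,320),top=(170,250,265,361)).items():
  p=env.read_camera(n)["pixels"][:,:,::-1]; cv2.imwrite(f"pics/{n}3.png",cv2.resize(p[a:b,c:d],None,fx=6,fy=6,interpolation=cv2.INTER_CUBIC))
```

```text
[ 0.5454864  -0.0277468   0.09243115] [1.79936172e+02 1.99232409e-02 1.24908534e+02] [-1.11032522  0.76335671 -0.68370311] [ 0.05057214  0.00483429 -0.03348492] 0.061726365263864845
```

View pics/scene3.png

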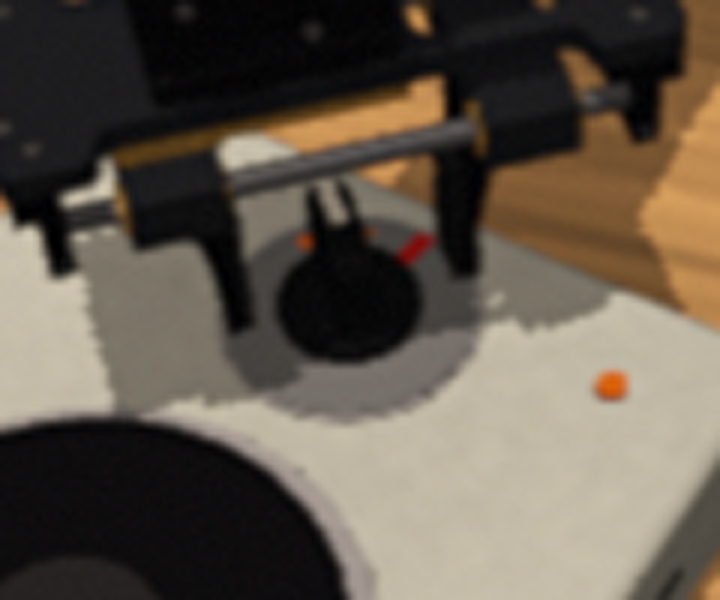

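View pics/top3.png

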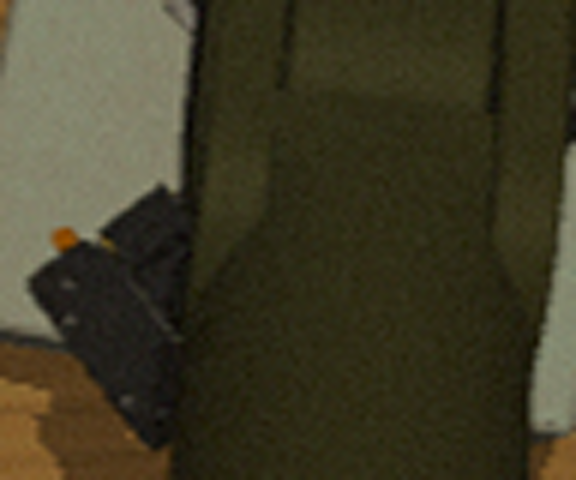

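The fingers (crop 240,325 and 465,270) straddle the bar symmetrically. The arm blocks the top view. Closing lightly.

>>> send_rows(steps=[[[0,0,0],[0,0,0],0.03],[[0,0,0],[0,0,0],0.03],[[0,0,0],[0,0,0],0.03],[[0,0,0],[0,0,0],0.02],[[0,0,0],[0,0,0],0.02]], grip_force=8)

```text
time_s: 4.88
tool_pos: [0.5451, -0.0278, 0.0918]
tool_rot: [180.0, -0.0, 124.9]
force: [1.1, 0.7, -0.7]
grip_width: 0.0246
```

>>> send_rows(steps=[[[0,0,0],[0,0,0],0.01],[[0,0,0],[0,0,0],0.0],[[0,0,0],[0,0,0],0.0],[[0,0,0],[0,0,0],0.0],[[0,0,0],[0,0,0],0.0]])

```text
time_s: 5.3
tool_pos: [0.5452, -0.0281, 0.0919]
tool_rot: [180.0, 0.0, 124.9]
force: [0.2, -0.0, -0.1]
grip_width: 0.0137
```

>>> send_rows(steps=[[[0,0,0],[0,0,0],0.0],[[0,0,0],[0,0,0],0.0],[[0,0,0],[0,0,0],0.0],[[0,0,0],[0,0,0],0.0],[[0,0,0],[0,0,0],0.0]])

```text
time_s: 5.72
tool_pos: [0.5452, -0.028, 0.0919]
tool_rot: [180.0, 0.0, 124.9]
force: [2.8, -2.2, -1.2]
grip_width: 0.0142
```

Run:
```python
from cell import env
o=env.get_obs();print(o["tool_pos"],o["tool_rot"],o["force"],o["wrist_torque"],o["grip_width"])
```

```text
[ 0.5452257  -0.02803955  0.09189975] [1.79988049e+02 2.71161756e-02 1.24900074e+02] [ 2.75577073 -2.18791074 -1.24753973] [-0.41820435 -0.29684485  0.0708211 ] 0.01423240313245534
```

Gripped at 14 mm, which is the bar's thickness. Lifting 12.5 mm.

>>> send_rows(steps=[[[0,0,-0.002],[0,0,0],0.0],[[0,0,-0.004],[0,0,0],0.0],[[0,0,-0.007],[0,0,0],0.0],[[0,0,-0.01],[0,0,0],0.0],[[0,0,-0.0125],[0,0,0],0.0]])

```text
time_s: 6.13
tool_pos: [0.5451, -0.0281, 0.1048]
tool_rot: [180.0, 0.0, 124.9]
force: [2.3, -2.2, -1.8]
grip_width: 0.0137
```

>>> send_rows(steps=[[[0,0,0],[0,0,0],0.0],[[0,0,0],[0,0,0],0.0],[[0,0,0],[0,0,0],0.0],[[0,0,0],[0,0,0],0.0],[[0,0,0],[0,0,0],0.0]])

```text
time_s: 6.55
tool_pos: [0.5452, -0.028, 0.1045]
tool_rot: [180.0, 0.0, 124.9]
force: [1.7, -3.1, 0.9]
grip_width: 0.0139
```

Run:
```python
from cell import env
import cv2
o=env.get_obs();print(o["tool_pos"],o["tool_rot"],o["force"],o["wrist_torque"],o["grip_width"])
p=env.read_camera("scene")["pixels"][:,:,::-1]; cv2.imwrite("pics/s4.png",cv2.resize(p[170:230,220:300],None,fx=10,fy=10,interpolation=cv2.INTER_CUBIC))
```

```text
[ 0.54518865 -0.028045    0.10448867] [1.79988638e+02 1.85800933e-02 1.24895956e+02] [ 1.72636572 -3.0951272   0.92956947] [-0.73691737 -0.23909814 -0.01103717] 0.013894651324323595
```

View pics/s4.png

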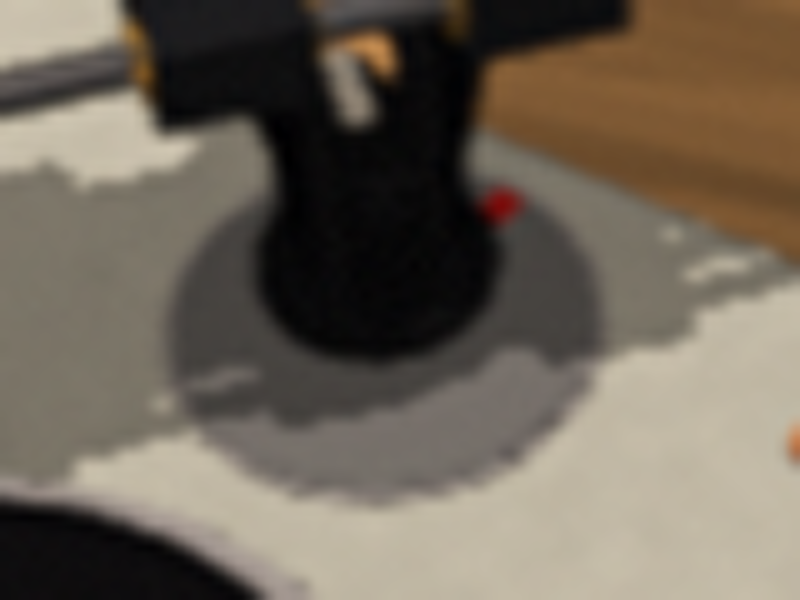

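The skirt has risen (crop lower edge 405 → 355) and the pointer line moved with it, so the knob is up. Pointer bearing is about 215°, mark about 163°. Turning clockwise 60° at gentle speed.

>>> send_rows(steps=[[[0,0,0],[0,0,0.07],0.0],[[0,0,0],[0,0,0.14],0.0],[[0,0,0],[0,0,0.21],0.0],[[0,0,0],[0,0,0.28],0.0],[[0,0,0],[0,0,0.35],0.0]])

```text
time_s: 7.02
tool_pos: [0.5451, -0.0279, 0.1044]
tool_rot: [180.0, 0.0, 104.7]
force: [2.1, -2.8, 0.6]
grip_width: 0.0141
```

>>> send_rows(steps=[[[0,0,0],[0,0,0.07],0.0],[[0,0,0],[0,0,0.14],0.0],[[0,0,0],[0,0,0.21],0.0],[[0,0,0],[0,0,0.28],0.0],[[0,0,0],[0,0,0.35],0.0]])

```text
time_s: 7.43
tool_pos: [0.5451, -0.0278, 0.1044]
tool_rot: [180.0, -0.0, 84.6]
force: [1.2, -3.3, 0.3]
grip_width: 0.0142
```

>>> send_rows(steps=[[[0,0,0],[0,0,0.07],0.0],[[0,0,0],[0,0,0.14],0.0],[[0,0,0],[0,0,0.21],0.0],[[0,0,0],[0,0,0.28],0.0],[[0,0,0],[0,0,0.35],0.0]])

```text
time_s: 7.85
tool_pos: [0.5452, -0.0277, 0.1044]
tool_rot: [180.0, -0.0, 64.6]
force: [2.6, -3.6, 0.7]
grip_width: 0.014
```

>>> send_rows(steps=[[[0,0,0],[0,0,0],0.0],[[0,0,0],[0,0,0],0.0],[[0,0,0],[0,0,0],0.0],[[0,0,0],[0,0,0],0.0],[[0,0,0],[0,0,0],0.0]])

```text
time_s: 8.27
tool_pos: [0.5451, -0.0277, 0.1043]
tool_rot: [180.0, -0.0, 64.8]
force: [1.4, -2.1, 0.2]
grip_width: 0.014
```

Run:
```python
from cell import env
import cv2
o=env.get_obs();print(o["tool_pos"],o["tool_rot"],o["force"],o["wrist_torque"],o["grip_width"])
p=env.read_camera("scene")["pixels"][:,:,::-1]; cv2.imwrite("pics/s5.png",cv2.resize(p[170:230,220:300],None,fx=10,fy=10,interpolation=cv2.INTER_CUBIC))
```

```text
[ 0.54511718 -0.02770564  0.10433055] [ 1.79993324e+02 -1.66058806e-02  6.47913381e+01] [ 1.40190547 -2.10806337  0.23437807] [-0.65800317 -0.47218879 -0.02993505] 0.013970452592881448
```

View pics/s5.png

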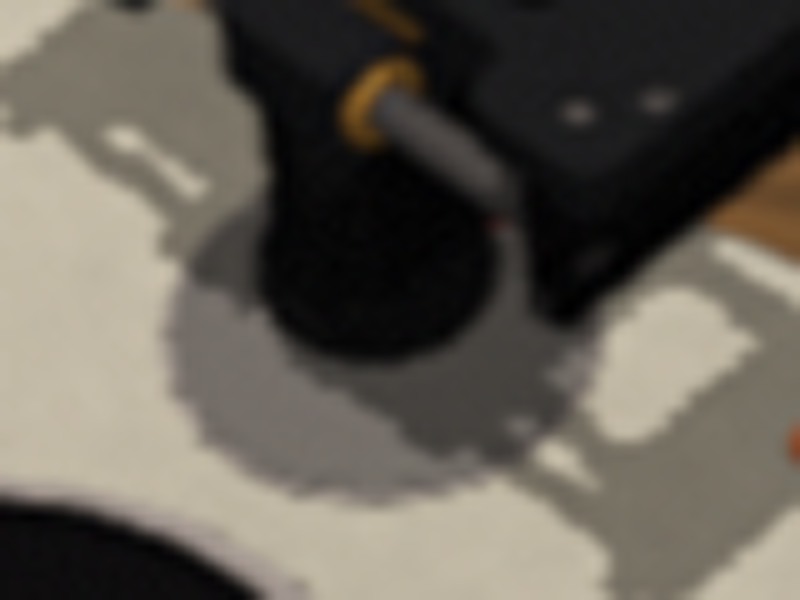

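Pointer is at about 155°, roughly 8° past the mark, and the knob is still raised. First light probe down, expecting the crest at TCP z ≈ 0.100.

>>> send_rows(steps=[[[0,0,0.0015],[0,0,0],0.0],[[0,0,0.003],[0,0,0],0.0],[[0,0,0.004],[0,0,0],0.0],[[0,0,0.005],[0,0,0],0.0],[[0,0,0.005],[0,0,0],0.0]])

```text
time_s: 8.73
tool_pos: [0.5451, -0.0277, 0.0991]
tool_rot: [180.0, -0.0, 64.8]
force: [2.3, -3.0, -1.2]
grip_width: 0.0136
```

>>> send_rows(steps=[[[0,0,0.0003],[0,0,0],0.0],[[0,0,0.0005],[0,0,0],0.0],[[0,0,0.0007],[0,0,0],0.0],[[0,0,0.001],[0,0,0],0.0],[[0,0,0.001],[0,0,0],0.0]])

```text
time_s: 9.15
tool_pos: [0.5451, -0.0277, 0.0984]
tool_rot: [180.0, -0.0, 64.8]
force: [1.9, -2.2, -0.0]
grip_width: 0.0141
```

>>> send_rows(steps=[[[0,0,0.0002],[0,0,0],0.0],[[0,0,0.0004],[0,0,0],0.0],[[0,0,0.0006],[0,0,0],0.0],[[0,0,0.0008],[0,0,0],0.0],[[0,0,0.001],[0,0,0],0.0]])

```text
time_s: 9.57
tool_pos: [0.5451, -0.0277, 0.0974]
tool_rot: [180.0, -0.0, 64.7]
force: [2.2, -2.4, 0.9]
grip_width: 0.0139
```

Run:
```python
from cell import env
import cv2
o=env.get_obs();print(o["tool_pos"],o["tool_rot"],o["force"],o["wrist_torque"],o["grip_width"])
p=env.read_camera("scene")["pixels"][:,:,::-1]; cv2.imwrite("pics/s6.png",cv2.resize(p[170:230,220:300],None,fx=10,fy=10,interpolation=cv2.INTER_CUBIC))
```

```text
[ 0.54512028 -0.02771994  0.09737546] [ 1.79996233e+02 -1.38675364e-02  6.47426045e+01] [ 2.17901064 -2.41267664  0.86776147] [-0.50612794 -0.45206532  0.11019699] 0.013944564426422092
```

View pics/s6.png

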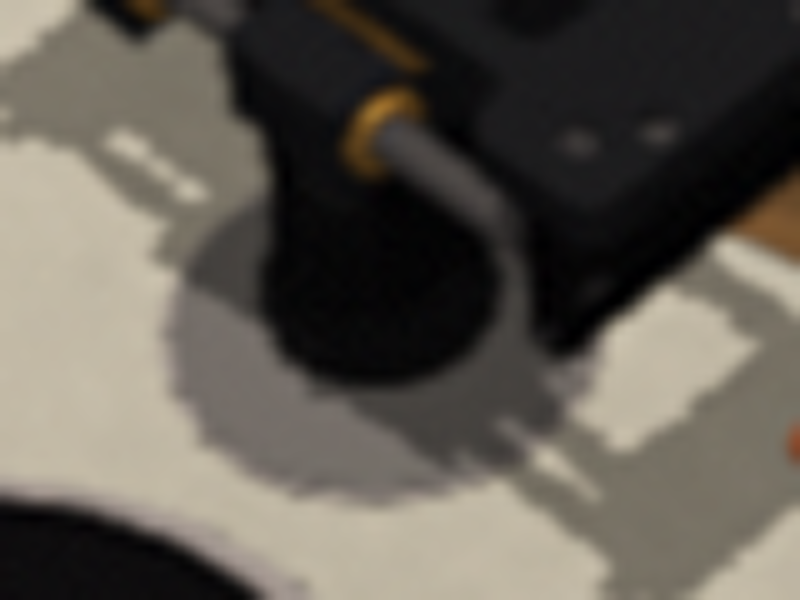

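The skirt's lower edge is now at crop row 382. That puts the knob about 5.5 mm above home, already below the crest height with no resistance, so it seems to be entering the notch. I'll continue gently.

>>> send_rows(steps=[[[0,0,0.0005],[0,0,0],0.0],[[0,0,0.001],[0,0,0],0.0],[[0,0,0.0015],[0,0,0],0.0],[[0,0,0.002],[0,0,0],0.0],[[0,0,0.0025],[0,0,0],0.0]])

```text
time_s: 10.03
tool_pos: [0.5452, -0.0277, 0.0949]
tool_rot: [180.0, -0.0, 64.7]
force: [2.1, -1.8, 1.1]
grip_width: 0.014
```

>>> send_rows(steps=[[[0,0,0.0005],[0,0,0],0.0],[[0,0,0.001],[0,0,0],0.0],[[0,0,0.0015],[0,0,0],0.0],[[0,0,0.0015],[0,0,0],0.0],[[0,0,0.0015],[0,0,0],0.0]])

```text
time_s: 10.45
tool_pos: [0.5452, -0.0277, 0.0933]
tool_rot: [180.0, -0.0, 64.7]
force: [2.7, -2.2, 0.8]
grip_width: 0.014
```

Run:
```python
from cell import env
import cv2
o=env.get_obs();print(o["tool_pos"],o["tool_rot"],o["force"],o["wrist_torque"],o["grip_width"])
p=env.read_camera("scene")["pixels"][:,:,::-1]; cv2.imwrite("pics/s7.png",cv2.resize(p[170:230,220:300],None,fx=10,fy=10,interpolation=cv2.INTER_CUBIC))
```

```text
[ 0.54516163 -0.0277279   0.09328611] [ 1.79987970e+02 -1.01611841e-02  6.47427436e+01] [ 2.72546616 -2.21052793  0.75198572] [-0.35498737 -0.52522373 -0.02890766] 0.014035458471765901
```

View pics/s7.png

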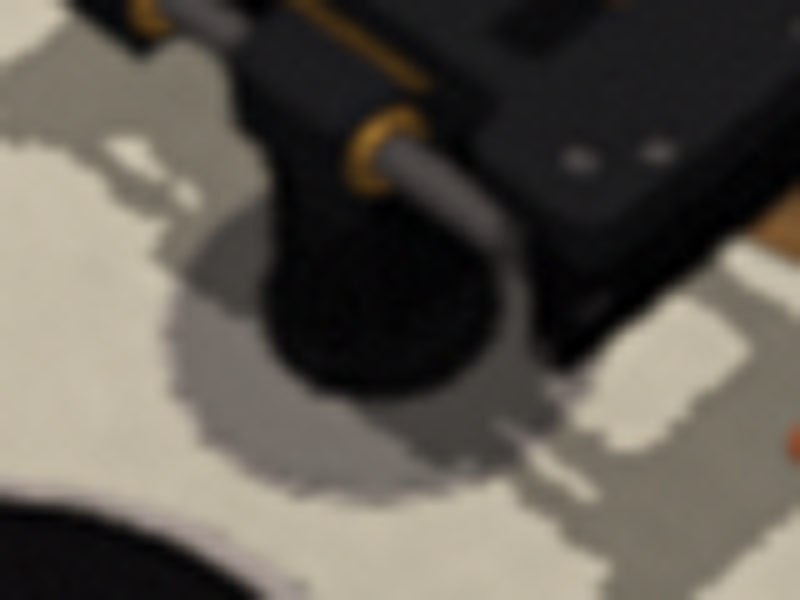

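The skirt edge is at crop row about 397, against 405 for home, with still no resistance. Pressing the last millimetre or so.

>>> send_rows(steps=[[[0,0,0.0004],[0,0,0],0.0],[[0,0,0.0008],[0,0,0],0.0],[[0,0,0.0012],[0,0,0],0.0],[[0,0,0.0016],[0,0,0],0.0],[[0,0,0.0016],[0,0,0],0.0]])

```text
time_s: 10.92
tool_pos: [0.5451, -0.0277, 0.0918]
tool_rot: [180.0, -0.0, 64.7]
force: [1.5, -1.4, 2.7]
grip_width: 0.014
```

>>> send_rows(steps=[[[0,0,0.0003],[0,0,0],0.0],[[0,0,0.0005],[0,0,0],0.0],[[0,0,0.0005],[0,0,0],0.0],[[0,0,0.0005],[0,0,0],0.0],[[0,0,0.0005],[0,0,0],0.0]])

```text
time_s: 11.33
tool_pos: [0.5452, -0.0277, 0.0918]
tool_rot: [-180.0, -0.0, 64.7]
force: [0.6, -0.9, 6.4]
grip_width: 0.0139
```

Run:
```python
from cell import env
import cv2
o=env.get_obs();print(o["tool_pos"],o["tool_rot"],o["force"],o["wrist_torque"],o["grip_width"])
p=env.read_camera("scene")["pixels"][:,:,::-1]; cv2.imwrite("pics/s8.png",cv2.resize(p[170:230,220:300],None,fx=10,fy=10,interpolation=cv2.INTER_CUBIC))
```

```text
[ 0.54518499 -0.02770387  0.09179298] [-1.79995748e+02 -2.98320953e-02  6.47489344e+01] [ 0.5930664  -0.94292739  6.36168347] [-0.26938349 -0.0533443  -0.04093779] 0.013864592619740553
```

View pics/s8.png

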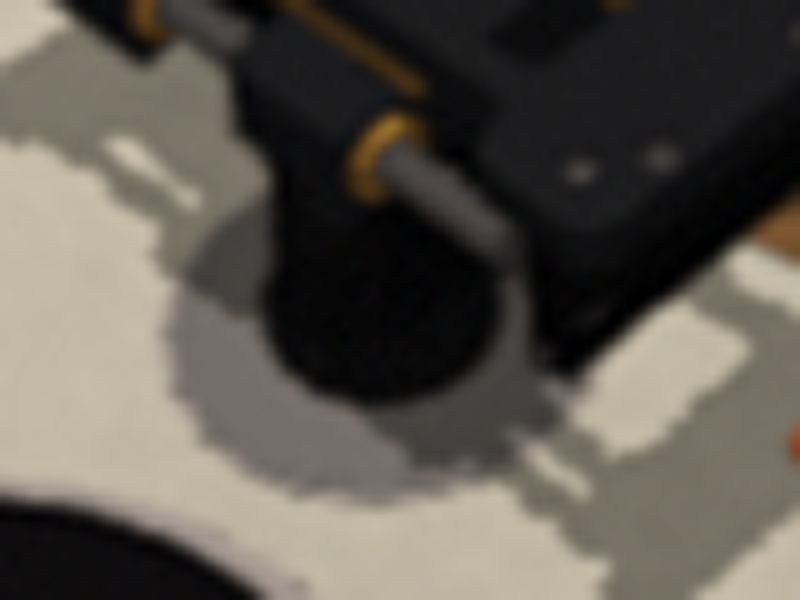

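Firm stop with 6 N at TCP z 0.0918, the original home height, and the skirt edge is back at row 405. The knob is home. I relieve the push, open and lift away.

>>> send_rows(steps=[[[0,0,-0.0003],[0,0,0],0.0],[[0,0,-0.0003],[0,0,0],0.02],[[0,0,-0.0003],[0,0,0],0.04],[[0,0,-0.0003],[0,0,0],0.05],[[0,0,-0.0003],[0,0,0],0.05]])

```text
time_s: 11.8
tool_pos: [0.5442, -0.0274, 0.0909]
tool_rot: [-179.9, 0.0, 64.8]
force: [0.6, 0.0, -0.7]
grip_width: 0.0328
```

>>> send_rows(steps=[[[0,0,0],[0,0,0],0.05],[[0,0,0],[0,0,0],0.05],[[0,0,0],[0,0,0],0.05],[[0,0,0],[0,0,0],0.05],[[0,0,0],[0,0,0],0.05]])

```text
time_s: 12.22
tool_pos: [0.545, -0.0278, 0.0915]
tool_rot: [-180.0, -0.0, 64.7]
force: [0.8, -0.1, -0.4]
grip_width: 0.0494
```

>>> send_rows(steps=[[[0,0,-0.01],[0,0,0],0.05],[[0,0,-0.03],[0,0,0],0.05],[[0,0,-0.06],[0,0,0],0.05],[[0,0,-0.09],[0,0,0],0.05],[[0,0,-0.12],[0,0,0],0.05]])

```text
time_s: 12.63
tool_pos: [0.5448, -0.0282, 0.2135]
tool_rot: [180.0, -0.0, 64.7]
force: [0.1, 0.6, -0.1]
grip_width: 0.0499
```

>>> send_rows(steps=[[[-0.01,0,-0.02],[0,0,0],0.05],[[-0.03,0,-0.04],[0,0,0],0.05],[[-0.04,0,-0.06],[0,0,0],0.05],[[-0.05,0,-0.07],[0,0,0],0.05],[[-0.05,0,-0.07],[0,0,0],0.05]])

```text
time_s: 13.05
tool_pos: [0.5243, -0.0758, 0.2845]
tool_rot: [179.8, -0.2, 64.5]
force: [1.3, -0.3, -0.5]
grip_width: 0.0499
```

Run:
```python
from cell import env
import cv2
o=env.get_obs();print(o["tool_pos"],o["force"],o["joint_velocities"])
c=env.read_camera("scene")["pixels"][:,:,::-1]; cv2.imwrite("pics/s9.png",c);cv2.imwrite("pics/s9c.png",cv2.resize(c[170:230,220:300],None,fx=10,fy=10,interpolation=cv2.INTER_CUBIC))
```

```text
[ 0.52428686 -0.07583082  0.2844774 ] [ 1.31764034 -0.29743821 -0.54998157] [-0.51368282  2.34627542 -1.73633046  2.85905749 -2.14386555 -2.3441213
 -0.58924307]
```

View pics/s9c.png

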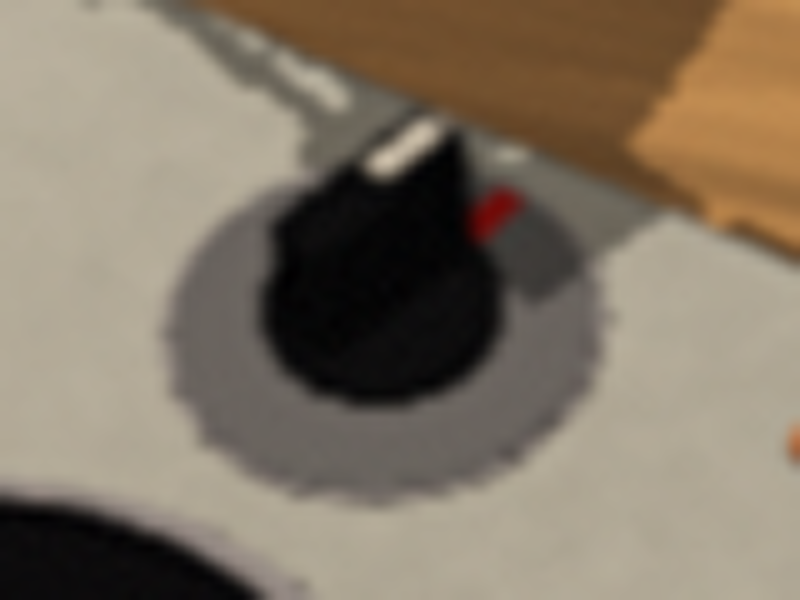

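View pics/s9.png

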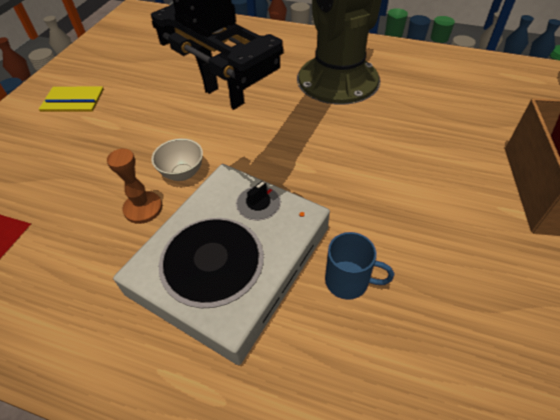

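The knob is back at home height (skirt edge row 405) and the pointer line runs from (375,170) to (435,125). Bowl, candlestick and mug haven't moved. I'll check the pointer bearing against the mark, which matters because the margin is small.

Run:
```python
from h import *
S=lambda u,v,z:ray("scene",220+u/10-.45,170+v/10-.45,z)
b=lambda a,c:np.degrees(np.arctan2(*(c-a)[:2][::-1]))
A=np.array([.5453,-.0276,0])
for z in(.117,):
  i,o=S(375,170,z),S(435,125,z);print(i,o,b(i,o),b(A,o))
for ang in (155,163,170):
  r=np.radians(ang); e=[.5453+.02*np.cos(r),-.0276+.02*np.sin(r),.117]; u,v=proj("scene",e);print(ang,(u-220+.45)*10,(v-170+.45)*10)
from cell import env
import cv2
c=env.read_camera("top")["pixels"][:,:,::-1]; cv2.imwrite("pics/t9c.png",cv2.resize(c[180:240,273:353],None,fx=10,fy=10,interpolation=cv2.INTER_CUBIC))
```

```text
[ 0.54013867 -0.0284157   0.117     ] [ 0.52655905 -0.0218498   0.117     ] 154.19570497074196 162.94264160802936
155 447.7817083947572 130.60203817527577
163 436.22749935757054 123.62942389843124
170 425.0804255562646 118.60634952877189
```

View pics/t9c.png

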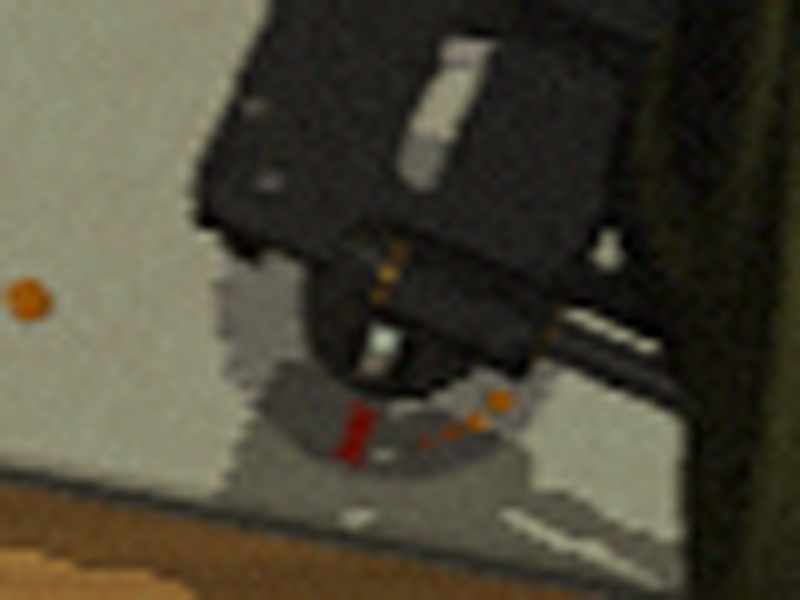

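The top view is partly blocked, and the two bearing readings disagree (154° along the line, 163° from the axis to its tip). I'll move the arm aside for a clean top view.

>>> send_rows(steps=[[[0.02,-0.017,0],[0,0,0],0.05],[[0.042,-0.035,0],[0,0,0],0.05],[[0.064,-0.053,0],[0,0,0],0.05],[[0.085,-0.072,0],[0,0,0],0.05],[[0.107,-0.09,0],[0,0,0],0.05]])

```text
time_s: 13.57
tool_pos: [0.4865, 0.0646, 0.2799]
tool_rot: [-179.9, 0.1, 64.8]
force: [1.1, 0.5, -0.0]
grip_width: 0.0502
```

>>> send_rows(steps=[[[0.021,-0.018,0],[0,0,0],0.05],[[0.042,-0.036,0],[0,0,0],0.05],[[0.064,-0.054,0],[0,0,0],0.05],[[0.085,-0.072,0],[0,0,0],0.05],[[0.107,-0.09,0],[0,0,0],0.05]])

```text
time_s: 13.98
tool_pos: [0.4505, 0.1995, 0.2797]
tool_rot: [-179.9, 0.1, 64.8]
force: [0.1, -0.1, 0.6]
grip_width: 0.0501
```

Run:
```python
from cell import env
import cv2
for n,(x,y) in dict(top=(273,180),scene=(220,170)).items():
  c=env.read_camera(n)["pixels"][:,:,::-1]; cv2.imwrite(f"pics/{n}10c.png",cv2.resize(c[y:y+60,x:x+80],None,fx=10,fy=10,interpolation=cv2.INTER_CUBIC))
```

```text
(no output)
```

View pics/top10c.png

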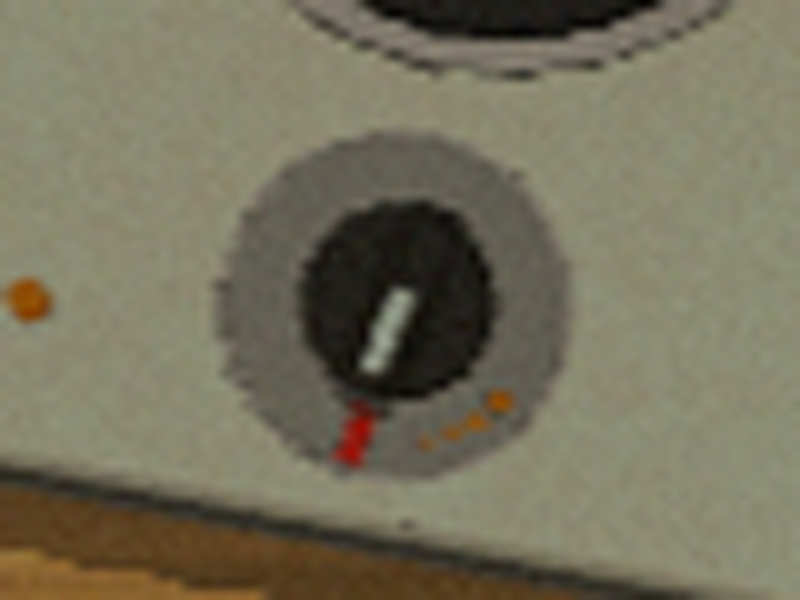

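View pics/scene10c.png

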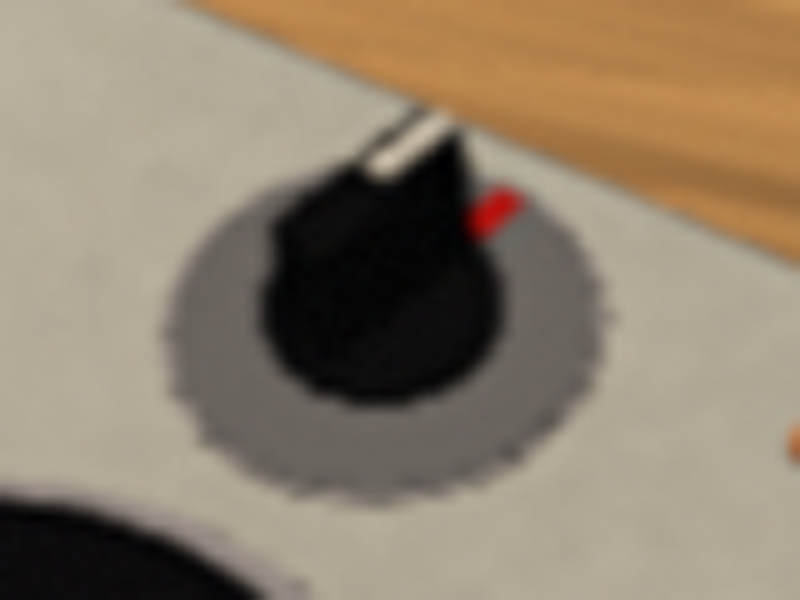

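Run:
```python
from h import *
from cell import env
import cv2
for n,(x,y) in dict(top=(273,180),scene=(220,170)).items():
  c=env.read_camera(n)["pixels"].astype(float)
  rr,gg,bb=c[...,0],c[...,1],c[...,2]
  red=np.clip(rr-1.6*gg-15,0,None)
  red[bb>0.9*gg+20]*=1
  white=np.clip(c.min(2)-60,0,None)
  H,W=rr.shape;vv,uu=np.mgrid[0:H,0:W]
  for nm,w,box,z in (("mark",red*(gg<80),dict(top=(303,218,314,229),scene=(263,185,276,196))[n],.078),("ptr",white,dict(top=(307,206,317,219),scene=(255,180.0,267,189))[n],.117)):
    m=(uu>=box[0])&(uu<=box[2])&(vv>=box[1])&(vv<=box[3])&(w>0)
    if nm=="ptr" and n=="scene": m&=(np.abs(bb/np.maximum(gg,1)-1)<.15)
    P=np.array([ray(n,u,v,z)[:2] for u,v in zip(uu[m],vv[m])]);ww=w[m]
    mu=np.average(P,axis=0,weights=ww);C=np.cov(P.T,aweights=ww);e,V=np.linalg.eigh(C)
    d=V[:,1]; d=d if d[0]<0 else -d
    print(n,nm,m.sum(),mu,np.sqrt(e*12),np.degrees(np.arctan2(d[1],d[0])),"from axis",np.degrees(np.arctan2(mu[1]+.0276,mu[0]-.5453)))
```

```text
top mark 15 [ 0.51381263 -0.01790724] [0.00465061 0.01200169] 157.91928201108942 from axis 162.89006195459135
top ptr 25 [ 0.53482586 -0.02387425] [0.01022028 0.01993199] 163.08813230627646 from axis 160.41907140370515
scene mark 21 [ 0.51157369 -0.01838202] [0.00596519 0.0112409 ] 160.62500017647622 from axis 164.71341768838082
scene ptr 68 [ 0.53057494 -0.02756247] [0.01509956 0.02276852] -95.00989318970728 from axis 179.85398822228626
```

Run:
```python
from h import *
import cv2
from cell import env
ims={n:[env.read_camera(n)["pixels"].astype(float) for _ in range(3)] for n in("top",)}
c=np.mean(ims["top"],0)
b=lambda a,c:np.degrees(np.arctan2(*(c-a)[:2][::-1]))
print(c[206:220,304:320].min(2).astype(int))
def line(w,rows,c0,c1,z):
    pts=[]
    for r in rows:
        q=np.clip(w[r,c0:c1],0,None); pts.append((np.sum(q*np.arange(c0,c1))/q.sum(),r,q.sum()))
    pts=np.array(pts); k=np.polyfit(pts[:,1],pts[:,0],1); print(np.round(pts,2).tolist())
    a,e=rows[0],rows[-1]; A,E=ray("top",np.polyval(k,a),a,z),ray("top",np.polyval(k,e),e,z);print(A,E,b(A,E))
line(c.min(2)-45,range(209,217),307,317,.117)
red=c[...,0]-c[...,1]-25
line(red,range(221,226),304,314,.078)
```

```text
[[ 21  23  19  24  19  23  22  20  23  22  26  22  20  18  19  23]
 [ 18  23  23  22  25  23  25  17  19  22  22  22  23  21  20  22]
 [ 20  28  27  23  25  24  20  16  34  30  21  20  12  15  21  24]
 [ 23  22  25  23  26  18  13  30 109 116  64  20  14  20  24  26]
 [ 24  26  26  25  25  16  14  75 122 115  62  15  13  21  25  27]
 [ 23  24  23  26  22  15  30 104 136  89  27  17  22  24  23  24]
 [ 16  24  24  25  18  20  74 122 116  59  17  17  21  24  27  24]
 [ 20  24  27  22  17  16 103 135  86  26  16  13  22  26  24  22]
 [ 25  16  24  19  16  29 107 139  83  13  13  22  24  21  25  27]
 [ 55  23  20  14  12  72 124  98  40  15  17  21  27  24  23  18]
 [ 87  49  18  15  21 108 129  82  26  17  21  22  21  27  22  15]
 [ 83  58  23  16  29  43  52  33   6  15  16  24  24  21  15  25]
 [ 84  83  63  33  20  18  20  16  19  22  25  23  16  19  67  83]
 [ 84  85  64  47  41  33  17  11  15  12  13  16  62  86  85  84]]
[[312.71, 209.0, 155.33], [312.38, 210.0, 196.33], [311.92, 211.0, 195.33], [311.37, 212.0, 192.33], [310.91, 213.0, 190.0], [310.87, 214.0, 194.33], [310.16, 215.0, 160.67], [309.86, 216.0, 184.67]]
[ 0.54307818 -0.02727651  0.117     ] [ 0.52741588 -0.02021816  0.117     ] 155.74088149025428
[[308.87, 221.0, 85.0], [308.51, 222.0, 230.0], [308.25, 223.0, 234.0], [307.93, 224.0, 210.0], [307.46, 225.0, 248.0]]
[ 0.51922748 -0.01987424  0.078     ] [ 0.50996628 -0.01638716  0.078     ] 159.36733803860892
```

The row-by-row fit puts the pointer at 155.7°, matching the tool's 154.8°. The mark, seen from the axis, is at 163 to 164.7°, so the pointer is about 8° clockwise of it. A knob that goes fully home there can only be in the notch. Handing in.

```bash
python3 -c "
from cell import env
o=env.get_obs();print(o['time_s'],o['force'],o['joint_velocities'].round(2))
print(env.sign_off())"
```

```text
14.3333 [-0.94140084 -0.39708816  0.68580263] [ 0.35 -0.5   0.22 -0.31 -0.06  0.12 -0.1 ]
the job is handed in; nothing more can be done
None
```

The hotplate knob is fully home, with its pointer about 8° clockwise of the red mark, and I handed the job in at 14.3 s. The hand-in gave no verdict.

I gripped the knob with 8 N, pulled it up 12.5 mm, turned it clockwise 60° and lowered it in small steps. It dropped past the crest height with no resistance on the first try. It stopped at its original home height (TCP z 0.0918 m, against 0.0919 m before), and I pressed there with about 6 N. I then opened the fingers, lifted away and moved the arm to one side.

**Last checks:**
- **Home:** the skirt's lower edge is back at its starting row in the scene picture.
- **Angle:** the pointer is at about 155° (155.7° in the top view, 154.8° from the tool). The mark is at 163–164.7°, seen from the axis.
- **Bystanders:** the mug, candlestick and bowl look unmoved in the last full scene picture.

**Readings that disagreed:**
- **Pointer tip:** the pointer-tip bearing from the scene camera read 163°, because of a parallax error of 1–2 mm.
- **Mark direction:** the short mark's own direction in the top view read 158–159°, and in the scene view 161°.
- **Automatic fits:** the first automatic fits of the pointer were unusable because they included background.

The evidence for the true notch is the full drop at that angle. I did not test it by twisting the knob.

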